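Rack the grinder's contact wheels by size

ROBOT

A 6-joint arm with a two-finger parallel gripper is mounted at the origin on the work surface. World frame = base frame: x ahead of the robot, y to its left, z up, the work surface at z = 0. Lengths are in m, angles in rad, forces in N, time in s.
With the tool pointing down it reaches from about 0.35 to 0.85 m from the base axis. Payload 8.1 kg.
Tool frame: the origin (TCP) lies midway between the tips of the shut fingers; the grasp point (between the pads) lies 19 mm behind it; z points along the fingers, y is the direction in which the jaws open and shut (so a half turn about z gives the same grasp; the last joint's range is limited). The gripper opens to 93 mm and grips with 3 to 60 N. Pads are 15 mm wide; open, the fingers measure 128 mm over their backs; the gripper's body (75 mm by 188 mm) begins 65 mm behind the grasp point.
Start: joints at [1.162, 0.13, 1.488, -0, 1.523, -0.085], TCP at [0.191, 0.569, 0.193] pointing down, gripper open.
Joint ranges: [-2.96, 2.96], [-0.89, 2.26], [0.02, 2.5], [-1.34, 4.48], [0, 2.73], [-2.66, 2.66]. Speed limits (rad/s): [2.39, 2.39, 2.79, 3.14, 3.14, 3.14].

INTERFACE

Orientations are given as a rotation vector (axis times angle).
In Python, from plant import robot gives the robot as it stands. The module is installed in compiled form; this text tells all that it offers.
- The arm moves only by the shell command python3 -m pendant 'ROWS' [FORCE]. ROWS is JSON, a list of rows, each an object with "translation": the shift along the tool's x, y, z in mm, a list of three; "twist": the turn, a rotation vector about the tool's x, y, z in rad, a list of three; "grip": the opening, from -1 (shut) to 1 (fully open). A call has exactly 10 rows; each row shifts and turns the pose as measured when the row begins, along the tool's axes as they then stand; what a row does not reach is not made up. A row lasts 1/10 s, in which the tool goes at most 50 mm and 8.59 degrees, less where a joint would pass 70% of its speed; a pose out of reach is approached as far as the arm can. A call is refused whole if a number of a shift passes 50 or a number of a turn 0.15, either way. A call with a gripper value outside its range is refused whole. The fingers move at their own pace and stop on an object; FORCE is the grip in N (left out, the last holds). Time passes only in rows, so rows that do not move let the fingers close, or fill a call up. It gives the time, the measured TCP pose, the force and the opening at its end, in the units of the state.
- robot.read_state(): the state, without advancing time (a new reading comes with each control period).
- robot.read_camera(name): name is "scene" or "top"; returns (picture, depth): 480x640x3 uint8, red, green, blue; 480x640 float32, m along the optical axis (not along the pixel's ray), 0 where there is no reading.
- robot.camera_info(name): a dict with "vertical_fov" (degrees; the focal length in pixels is half the picture's height over the tangent of half this angle, whatever the lens; pixels are square), "cx", "cy" (the principal point, pixels), "cam_to_world" (4x4, takes a point from camera to world coordinates). Camera axes: x right, y up, looking along -z (the intrinsics and any distortion apply to the point x, -y, -z); pixel columns grow to the right and rows downward; lengths in m; the calibration is good to about 2 mm. A picture is of the moment at which its call begins. camera_info takes no time and is no camera call.
- robot.close_job(): hands the job in, once; it reports no verdict.
The state is a dict: "t": time; "q": joint angles; "dq": joint speeds; "joint_torque": joint torques, N m; "tool_pos": TCP position; "orientation": TCP orientation; "force": force on the tool from outside, world axes, zero at the start; "wrist_torque": the same for the moment, N m; "opening": finger opening in m.
Only numpy, scipy, OpenCV 4.12 (cv2) and the standard library are available. Lean on these libraries where they do the work, as an engineer would, in place of code of your own. Each camera call takes 0.05 s, during which the arm holds its last target. There are 200 camera calls.

TASK

Put the belt grinder's four loose contact wheels away on the plywood storage strip, one on each round black mark, in order of diameter: the largest on the mark next to the upright aluminium end stop, then smaller and smaller, the smallest farthest from it. Stand each wheel flat, the same way up as it stands now, centred on its mark to within about a centimetre, and let go of it.

Things in the scene. Friction and masses are not known exactly. Their poses are not given: they have to be found in the camera images.
- wheel_58: Loose contact wheel of a belt grinder, largest of four: a black rubber drum with a bright aluminium top face and a small dark bearing in its centre, 58 mm in diameter and 44 mm high (to its rim; the bearing stands 2 mm higher), 240 g give or take 30 %. It stands on a flat end on the table, bore upright. Origin: centre of its underside; z up along its axis.
- wheel_48: Loose contact wheel of a belt grinder, second largest of four: a black rubber drum with a bright aluminium top face and a small dark bearing in its centre, 48 mm in diameter and 44 mm high (to its rim; the bearing stands 2 mm higher), 170 g give or take 30 %. It stands on a flat end on the table, bore upright. Origin: centre of its underside; z up along its axis.
- wheel_38: Loose contact wheel of a belt grinder, second smallest of four: a black rubber drum with a bright aluminium top face and a small dark bearing in its centre, 38 mm in diameter and 44 mm high (to its rim; the bearing stands 2 mm higher), 110 g give or take 30 %. It stands on a flat end on the table, bore upright. Origin: centre of its underside; z up along its axis.
- wheel_28: Loose contact wheel of a belt grinder, smallest of four: a black rubber drum with a bright aluminium top face and a small dark bearing in its centre, 28 mm in diameter and 44 mm high (to its rim; the bearing stands 2 mm higher), 60 g give or take 30 %. It stands on a flat end on the table, bore upright. Origin: centre of its underside; z up along its axis.
- mark_a: One of four identical round black rubber marks, 66 mm in diameter and 3 mm thick, fixed in a straight row, 80 mm centre to centre, on a plywood strip (90 x 460 mm, 8 mm thick) fixed to the table beyond the wheels. The letters are dealt at random along the row: find each mark's rank by its distance from the end stop. Origin: centre of its underside, 8 mm above the table; its top is 11 mm above the table. Its x axis points across the strip, y along it.
- mark_b: One of four identical round black rubber marks, 66 mm in diameter and 3 mm thick, fixed in a straight row, 80 mm centre to centre, on a plywood strip (90 x 460 mm, 8 mm thick) fixed to the table beyond the wheels. The letters are dealt at random along the row: find each mark's rank by its distance from the end stop. Origin: centre of its underside, 8 mm above the table; its top is 11 mm above the table. Its x axis points across the strip, y along it.
- mark_c: One of four identical round black rubber marks, 66 mm in diameter and 3 mm thick, fixed in a straight row, 80 mm centre to centre, on a plywood strip (90 x 460 mm, 8 mm thick) fixed to the table beyond the wheels. The letters are dealt at random along the row: find each mark's rank by its distance from the end stop. Origin: centre of its underside, 8 mm above the table; its top is 11 mm above the table. Its x axis points across the strip, y along it.
- mark_d: One of four identical round black rubber marks, 66 mm in diameter and 3 mm thick, fixed in a straight row, 80 mm centre to centre, on a plywood strip (90 x 460 mm, 8 mm thick) fixed to the table beyond the wheels. The letters are dealt at random along the row: find each mark's rank by its distance from the end stop. Origin: centre of its underside, 8 mm above the table; its top is 11 mm above the table. Its x axis points across the strip, y along it.
- end_stop: Upright aluminium angle fixed on one end of the plywood strip (left or right end, changing from start to start), in line with the marks: plate 50 mm wide across the strip, 8 mm thick, 60 mm high, on a 50 x 32 x 6 mm foot. The centre of the nearest mark is 80 mm away, of the others 160, 240 and 320 mm. (The strip's other end has only a 9 mm high bolt head.) Origin: centre of the foot's underside, 8 mm above the table; x across the strip, y along it.

How it is judged:
At the end, for the whole second after the job is handed in: Wheels 58, 48, 38, 28 mm stand on successive marks counted from the end stop (80, 160, 240, 320 mm from it, within 30 mm), each within 12 mm of its mark's centre, underside 7 to 15 mm above the table, tilt under 0.1 rad, and at rest (under 0.02 m/s) ((horizontal distance between wheel_58 and mark_a below 0.012 m or horizontal distance between wheel_58 and mark_b below 0.012 m or horizontal distance between wheel_58 and mark_c below 0.012 m or horizontal distance between wheel_58 and mark_d below 0.012 m) and horizontal distance between wheel_58 and end_stop between 0.05 and 0.11 m and angle between each of wheel_58, wheel_48, wheel_38, wheel_28's own z axis and vertical below 0.1 rad and height (world z) of wheel_58 between 0.007 and 0.015 m and linear speed of each of wheel_58, wheel_48, wheel_38, wheel_28 below 0.02 m/s and (horizontal distance between wheel_48 and mark_a below 0.012 m or horizontal distance between wheel_48 and mark_b below 0.012 m or horizontal distance between wheel_48 and mark_c below 0.012 m or horizontal distance between wheel_48 and mark_d below 0.012 m) and horizontal distance between wheel_48 and end_stop between 0.13 and 0.19 m and height (world z) of wheel_48 between 0.007 and 0.015 m and (horizontal distance between wheel_38 and mark_a below 0.012 m or horizontal distance between wheel_38 and mark_b below 0.012 m or horizontal distance between wheel_38 and mark_c below 0.012 m or horizontal distance between wheel_38 and mark_d below 0.012 m) and horizontal distance between wheel_38 and end_stop between 0.21 and 0.27 m and height (world z) of wheel_38 between 0.007 and 0.015 m and (horizontal distance between wheel_28 and mark_a below 0.012 m or horizontal distance between wheel_28 and mark_b below 0.012 m or horizontal distance between wheel_28 and mark_c below 0.012 m or horizontal distance between wheel_28 and mark_d below 0.012 m) and horizontal distance between wheel_28 and end_stop between 0.29 and 0.35 m and height (world z) of wheel_28 between 0.007 and 0.015 m); the robot touches nothing.
It also fails if it takes over 80 s, if anything falls off the work surface, if the arm or the gripper's body presses on something with over 40 N, if the wrist force passes 120 N, or if a joint passes its speed limit or range.

## Working session

There is one attempt and no reset: what is moved stays moved. The work goes in short steps, Python scripts to look and compute and a shell command to move; the robot and the scene stay as the last step left them, time stands still between calls to the robot, and variables do not carry over. Pictures are saved under pics/ and viewed, about 12 in all and at most 16, crops included, and the job is handed in when it is done.

```bash
mkdir -p pics; cat > h.py <<'E'
import numpy as np, cv2
from plant import robot
def shot(n,tag):
    im,d=robot.read_camera(n); cv2.imwrite(f'pics/{tag}.png',im[:,:,::-1]); np.save(f'pics/{tag}.npy',d); return im,d
def world(n,u,v,d):
    c=robot.camera_info(n); f=240/np.tan(np.radians(c['vertical_fov'])/2)
    p=np.array([(u-c['cx'])/f*d,-(v-c['cy'])/f*d,-d,1]); return (np.array(c['cam_to_world'])@p)[:3]
def worldz(n,u,v,z):
    a=world(n,u,v,0); b=world(n,u,v,1); return a+(b-a)*(z-a[2])/(b[2]-a[2])
E
python3 - <<'E'
from h import *
for n in('scene','top'):
    shot(n,n+'0'); print(robot.camera_info(n))
print(robot.read_state())
E
```

```text
{'vertical_fov': 51.95161769880757, 'cx': 327.66919176277406, 'cy': 236.23907415790126, 'cam_to_world': array([[ 0.05816174, -0.81275745,  0.57969177,  0.99857029],
       [ 0.99824735,  0.04099164, -0.04268397, -0.03332291],
       [ 0.01092919,  0.58115834,  0.81371711,  0.68058568],
       [ 0.        ,  0.        ,  0.        ,  1.        ]])}
{'vertical_fov': 54.873793196472405, 'cx': 324.0352624974328, 'cy': 236.3899695999749, 'cam_to_world': array([[-1.34290425e-01,  9.67425467e-01, -2.14602070e-01,
         3.97457162e-01],
       [-9.90941732e-01, -1.31267951e-01,  2.83409552e-02,
         1.39896594e-02],
       [-7.52612187e-04,  2.16464066e-01,  9.76290296e-01,
         8.20287726e-01],
       [ 0.00000000e+00,  0.00000000e+00,  0.00000000e+00,
         1.00000000e+00]])}
{'t': 0.1, 'q': array([ 1.16160013e+00,  1.31102254e-01,  1.48920164e+00, -1.85492835e-05,
        1.52300784e+00, -8.53717537e-02]), 'dq': array([-6.33563014e-04,  1.05359770e-06, -6.88451174e-04, -4.25059749e-04,
        1.40890636e-03, -1.72321593e-03]), 'joint_torque': array([ 9.70500514e-04, -5.61346900e+01, -4.93092871e+01,  7.71202636e-02,
        2.93617754e-02, -6.00202657e-05]), 'tool_pos': array([0.19065597, 0.56829361, 0.1923653 ]), 'orientation': array([-5.06376170e-01, -3.10010481e+00,  2.62498003e-03]), 'force': array([-0.28810489, -0.4459695 , -0.28857584]), 'wrist_torque': array([ 0.0083223 , -0.01878123,  0.01655627]), 'opening': 0.09304507739024127}
```

View pics/scene0.png

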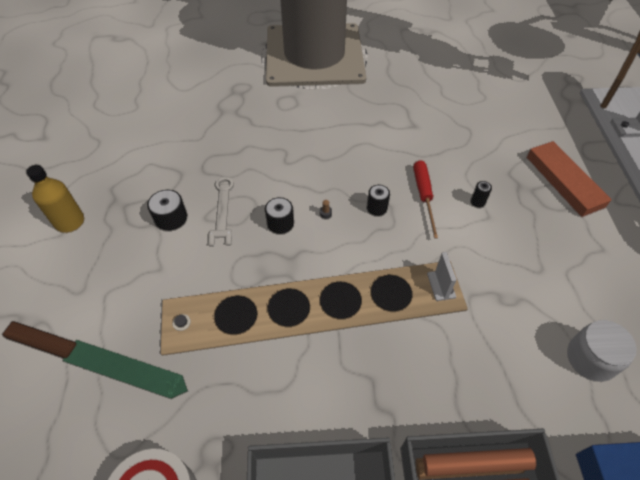

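View pics/top0.png

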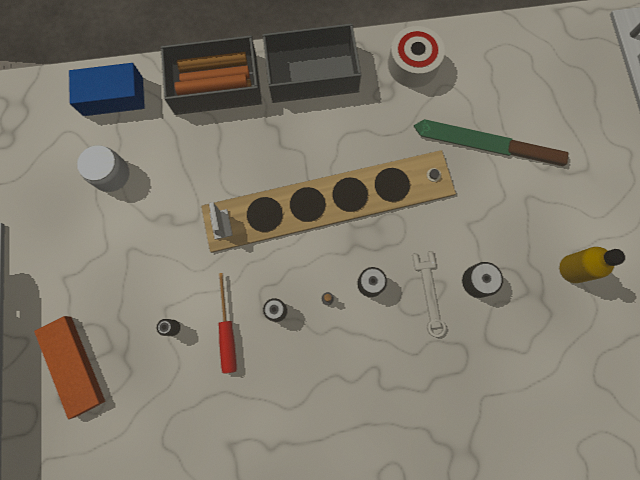

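The top view shows the end stop at (220,222) at the left (+y) end, and the marks at (265,214), (308,204), (350,194) and (392,184). The wheel bearings are at: 58 (487,279), 48 (373,281), 38 (274,309), 28 (165,327). The scene view agrees. There is small clutter between the wheels: a screwdriver, a bolt and a spanner.

```bash
python3 - <<'E'
from h import *
T=dict(w58=(487,279),w48=(373,281),w38=(274,309),w28=(165,327),m1=(265,214),m2=(308,204),m3=(350,194),m4=(392,184))
S=dict(w58=(165,201),w48=(279,208),w38=(378,193),w28=(484,187),m1=(392,293),m2=(341,300),m3=(289,307),m4=(236,315))
for n,D in(('top',T),('scene',S)):
    d=np.load(f'pics/{n}0.npy')
    for k,(u,v) in D.items():
        z=.045 if k[0]=='w' else .011
        dd=d[v,u]; print(n,k,worldz(n,u,v,z)[:2].round(4),world(n,u,v,dd).round(4))
a=cv2.imread('pics/top0.png')[140:350,130:520]; cv2.imwrite('pics/c1.png',cv2.resize(a,None,fx=2.05,fy=2.05,interpolation=cv2.INTER_CUBIC))
E
```

```text
top w58 [ 0.4582 -0.2704] [ 0.4581 -0.2699  0.0465]
top w48 [ 0.4807 -0.0798] [ 0.4805 -0.0796  0.0462]
top w38 [0.4567 0.0904] [0.4566 0.0903 0.0458]
top w28 [0.4516 0.2715] [0.4515 0.271  0.0465]
top m1 [0.6309 0.091 ] [0.6306 0.0909 0.0121]
top m2 [0.6392 0.0113] [0.6388 0.0113 0.0121]
top m3 [ 0.6477 -0.0673] [ 0.6474 -0.0672  0.0119]
top m4 [ 0.6563 -0.1466] [ 0.6556 -0.1462  0.0134]
scene w58 [ 0.4602 -0.266 ] [ 0.4612 -0.2656  0.0461]
scene w48 [ 0.4845 -0.0769] [ 0.4843 -0.0769  0.0447]
scene w38 [0.4602 0.0904] [0.4607 0.0903 0.0456]
scene w28 [0.4557 0.2739] [0.4571 0.2731 0.0466]
scene m1 [0.6342 0.0949] [0.6353 0.0945 0.013 ]
scene m2 [0.6422 0.0152] [0.6415 0.0153 0.0096]
scene m3 [ 0.65   -0.0643] [ 0.6496 -0.0644  0.0102]
scene m4 [ 0.6592 -0.1436] [ 0.6587 -0.1438  0.01  ]
```

View pics/c1.png

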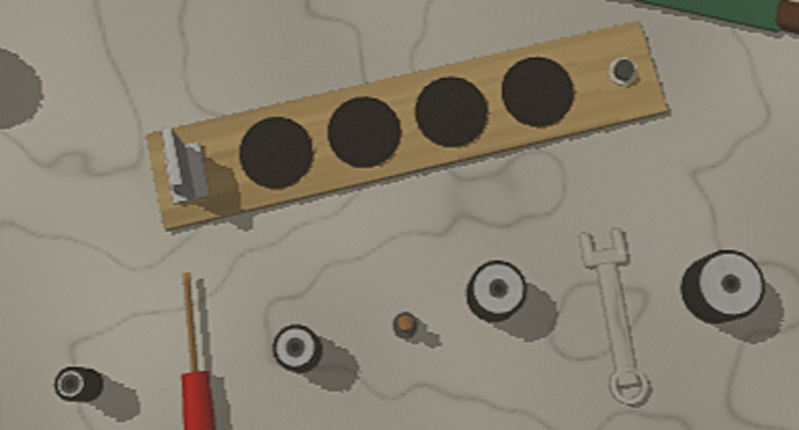

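The crop confirms the layout: four marks in a row from the stop at (180,170) in the crop, and clear space around each wheel in the x direction. The mark spacing measures 80 mm, as given. The two cameras differ by 3–4 mm overall but are consistent relative to each other, so I'll use their average. I'll point the jaws across the strip and turn first.

```bash
cat > go.py <<'E'
import sys; from h import *
from scipy.spatial.transform import Rotation as R
P=dict(w28=(.4535,.272),w38=(.4585,.090),w48=(.4825,-.078),w58=(.459,-.268),m1=(.6325,.093),m2=(.6407,.0132),m3=(.649,-.0658),m4=(.6578,-.145))
s=robot.read_state(); M=R.from_rotvec(s['orientation']).as_matrix()
for a in sys.argv[1:]:
    n,z=a.split('@'); d=np.array([*P[n],float(z)])-s['tool_pos']
    print(a,'tool mm',(M.T@d*1000).round(1))
G=np.array([[-.106,0,0]]);c,q=np.cos(.106),np.sin(.106)
T=np.array([[-q*0+0,c,0]]) 
Y=np.array([c,q,0]);Z=np.array([0,0,-1]);X=np.cross(Y,Z);W=np.c_[X,Y,Z]
print('twist',R.from_matrix(M.T@W).as_rotvec().round(3),'t',s['t'],'F',s['force'].round(1),'op',round(s['opening'],4),'pos',s['tool_pos'].round(4))
E
sed -i '/^T=/d; s/^G=.*;c,q/c,q/' go.py
python3 -m pendant '[{"translation":[0,0,0],"twist":[0,0,0.14],"grip":1},{"translation":[0,0,0],"twist":[0,0,0.14],"grip":1},{"translation":[0,0,0],"twist":[0,0,0.14],"grip":1},{"translation":[0,0,0],"twist":[0,0,0.14],"grip":1},{"translation":[0,0,0],"twist":[0,0,0.14],"grip":1},{"translation":[0,0,0],"twist":[0,0,0.14],"grip":1},{"translation":[0,0,0],"twist":[0,0,0.14],"grip":1},{"translation":[0,0,0],"twist":[0,0,0.14],"grip":1},{"translation":[0,0,0],"twist":[0,0,0.04],"grip":1},{"translation":[0,0,0],"twist":[0,0,0],"grip":1}]' 25; python3 go.py w28@0.1
```

```text
t: 1.1
tool_pos: [0.1891, 0.5647, 0.1859]
orientation: [2.175, 2.261, -0.019]
force: [0.3, 0.6, 1.1]
opening: 0.0929
w28@0.1 tool mm [-301.8  253.3   88. ]
twist [-0.006  0.012 -0.067] t 1.1 F [0.3 0.6 1.1] op 0.0929 pos [0.1891 0.5647 0.1859]
```

```bash
python3 -m pendant '[{"translation":[-33,28,8],"twist":[0,0,-0.06],"grip":1},{"translation":[-33,28,8],"twist":[0,0,0],"grip":1},{"translation":[-33,28,8],"twist":[0,0,0],"grip":1},{"translation":[-33,28,8],"twist":[0,0,0],"grip":1},{"translation":[-33,28,8],"twist":[0,0,0],"grip":1},{"translation":[-33,28,8],"twist":[0,0,0],"grip":1},{"translation":[-33,28,8],"twist":[0,0,0],"grip":1},{"translation":[-33,28,8],"twist":[0,0,0],"grip":1},{"translation":[-33,28,8],"twist":[0,0,0],"grip":1},{"translation":[0,0,0],"twist":[0,0,0],"grip":1}]' 25; python3 go.py w28@0.1
```

```text
t: 2.1
tool_pos: [0.4769, 0.2844, 0.1103]
orientation: [2.076, 2.354, -0.022]
force: [-0.3, -0.8, 0.3]
opening: 0.093
w28@0.1 tool mm [ -9.2 -24.7  10.6]
twist [-0.009  0.011  0.019] t 2.1 F [-0.3 -0.8  0.3] op 0.093 pos [0.4769 0.2844 0.1103]
```

```bash
python3 -m pendant '[{"translation":[-5,-12,0],"twist":[-0.009,0.011,0.019],"grip":1},{"translation":[-4,-12,0],"twist":[0,0,0],"grip":1},{"translation":[0,0,10],"twist":[0,0,0],"grip":1},{"translation":[0,0,10],"twist":[0,0,0],"grip":1},{"translation":[0,0,10],"twist":[0,0,0],"grip":1},{"translation":[0,0,5],"twist":[0,0,0],"grip":1},{"translation":[0,0,0],"twist":[0,0,0],"grip":1},{"translation":[0,0,0],"twist":[0,0,0],"grip":1},{"translation":[0,0,0],"twist":[0,0,0],"grip":1},{"translation":[0,0,0],"twist":[0,0,0],"grip":1}]' 25; python3 go.py w28@0.013
python3 - <<'E'
from h import *
a,_=shot('scene','s1'); b,_=shot('top','t1')
A=cv2.resize(a[110:300,380:590],(400,362)); B=cv2.resize(b[240:430,60:270],(400,362)); cv2.imwrite('pics/c2.png',np.hstack([A,B])[:,:,::-1])
E
```

```text
t: 3.1
tool_pos: [0.453, 0.2732, 0.0701]
orientation: [-2.094, -2.339, 0.004]
force: [-0.6, 0.3, 0.2]
opening: 0.0929
w28@0.013 tool mm [-1.2  0.6 57.1]
twist [-0.003  0.     0.004] t 3.1 F [-0.6  0.3  0.2] op 0.0929 pos [0.453  0.2732 0.0701]
```

View pics/c2.png

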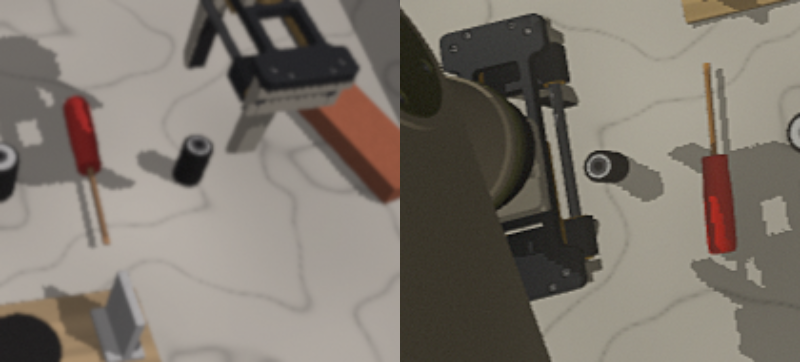

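```bash
python3 - <<'E'
from h import *
def proj(n,p):
    c=robot.camera_info(n); f=240/np.tan(np.radians(c['vertical_fov'])/2); q=np.linalg.inv(c['cam_to_world'])@[*p,1]
    return (c['cx']-f*q[0]/q[2], c['cy']+f*q[1]/q[2])
s=robot.read_state(); t=s['tool_pos']; Y=np.array([.994,.106,0])
for k in(-1,1):
  for w in (.0465,.064):
    p=t+k*w*Y; print(k,w,p.round(3),[np.round(proj(n,p)) for n in('scene','top')])
d=np.load('pics/s1.npy')
for u,v in((506,188),(514,183),(502,186),(484,187),(480,185)): print(u,v,world('scene',u,v,d[v,u]).round(3))
a=cv2.imread('pics/s1.png')[100:240,420:600]; cv2.imwrite('pics/c3.png',cv2.resize(a,None,fx=4,fy=4,interpolation=cv2.INTER_CUBIC))
E
```

```text
-1 0.0465 [0.407 0.268 0.07 ] [array([478., 156.]), array([163., 355.])]
-1 0.064 [0.389 0.266 0.07 ] [array([474., 149.]), array([165., 366.])]
1 0.0465 [0.499 0.278 0.07 ] [array([497., 197.]), array([154., 297.])]
1 0.064 [0.517 0.28  0.07 ] [array([501., 205.]), array([152., 287.])]
506 188 [0.515 0.276 0.11 ]
514 183 [0.514 0.286 0.119]
502 186 [0.512 0.27  0.111]
484 187 [0.457 0.273 0.047]
480 185 [0.45  0.268 0.044]
```

View pics/c3.png

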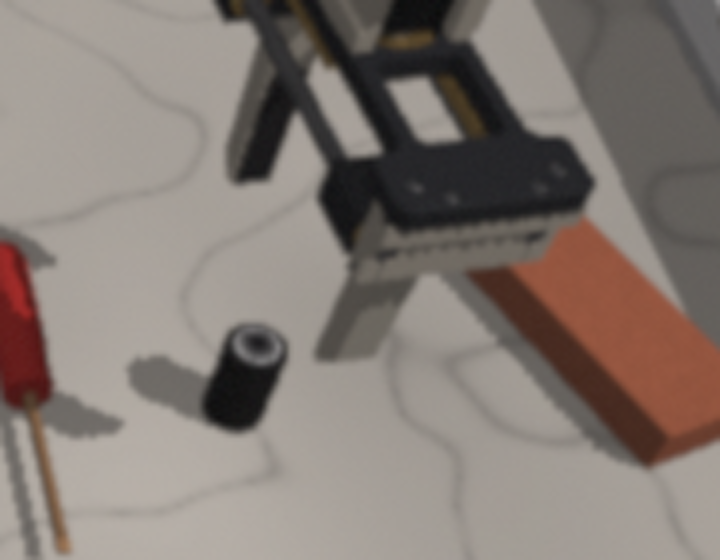

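```bash
python3 - <<'E'
from h import *
d=np.load('pics/s1.npy'); e=np.load('pics/t1.npy')
print('front tip, scene')
for v in range(180,193,2): print(v,world('scene',508,v,d[v,508]).round(3))
print('rear tip')
for v in range(136,148,2): print(v,world('scene',480,v,d[v,480]).round(3))
print('front block'); print(world('scene',540,150,d[150,540]).round(3), world('scene',530,162,d[162,530]).round(3))
print('top'); 
for u,v in((148,292),(142,290),(160,375),(153,365),(120,262)): print(u,v,world('top',u,v,e[v,u]).round(3))
E
```

```text
front tip, scene
180 [0.517 0.272 0.13 ]
182 [0.516 0.274 0.125]
184 [0.515 0.276 0.12 ]
186 [0.515 0.278 0.114]
188 [0.515 0.279 0.11 ]
190 [ 0.425  0.339 -0.001]
192 [ 0.429  0.338 -0.003]
rear tip
136 [0.407 0.259 0.118]
138 [0.406 0.261 0.112]
140 [0.41  0.26  0.111]
142 [0.408 0.263 0.105]
144 [0.407 0.264 0.099]
146 [0.312 0.313 0.001]
front block
[0.546 0.278 0.222] [0.54  0.277 0.193]
top
148 292 [0.502 0.269 0.121]
142 290 [0.494 0.248 0.198]
160 375 [0.381 0.232 0.196]
153 365 [0.395 0.237 0.205]
120 262 [0.531 0.266 0.222]
```

The picture shows the open fingertips at about (505,189) and (482,145). Depth puts them at z≈0.10, while the reported TCP z is 0.07. I'll shut the jaws here, in the clear above the wheel, to see whether the tips move down as they close.

```bash
python3 -m pendant '[{"translation":[0,0,0],"twist":[0,0,0],"grip":-0.4},{"translation":[0,0,0],"twist":[0,0,0],"grip":-0.4},{"translation":[0,0,0],"twist":[0,0,0],"grip":-0.4},{"translation":[0,0,0],"twist":[0,0,0],"grip":-0.4},{"translation":[0,0,0],"twist":[0,0,0],"grip":-0.4},{"translation":[0,0,0],"twist":[0,0,0],"grip":-0.4},{"translation":[0,0,0],"twist":[0,0,0],"grip":-0.4},{"translation":[0,0,0],"twist":[0,0,0],"grip":-0.4},{"translation":[0,0,0],"twist":[0,0,0],"grip":-0.4},{"translation":[0,0,0],"twist":[0,0,0],"grip":-0.4}]' 25
python3 - <<'E'
from h import *
a,d=shot('scene','s2')
cv2.imwrite('pics/c4.png',cv2.resize(a[100:240,420:600,::-1],None,fx=4,fy=4,interpolation=cv2.INTER_CUBIC))
# world grid of gripper points: lowest z>0.06 near tool
v,u=np.mgrid[100:240,440:580]; W=np.array([world('scene',x,y,d[y,x]) for x,y in zip(u.ravel(),v.ravel())])
m=(W[:,2]>.055)&(W[:,2]<.2)
for lo in np.arange(.39,.54,.015):
    k=m&(W[:,0]>lo)&(W[:,0]<lo+.015)
    if k.sum()>5: print(lo.round(3),k.sum(),np.percentile(W[k,2],[0,5]).round(3),W[k][np.argmin(W[k,2])].round(3))
E
```

```text
t: 4.2
tool_pos: [0.4536, 0.2733, 0.071]
orientation: [-2.095, -2.339, 0.002]
force: [-0.2, 0.5, 0.5]
opening: 0.0285Traceback (most recent call last):
  File "<stdin>", line 5, in <module>
  File "h.py", line 6, in world
    c=robot.camera_info(n); f=240/np.tan(np.radians(c['vertical_fov'])/2)
ValueError: time passes only in moves, steps and waits
```

View pics/c4.png

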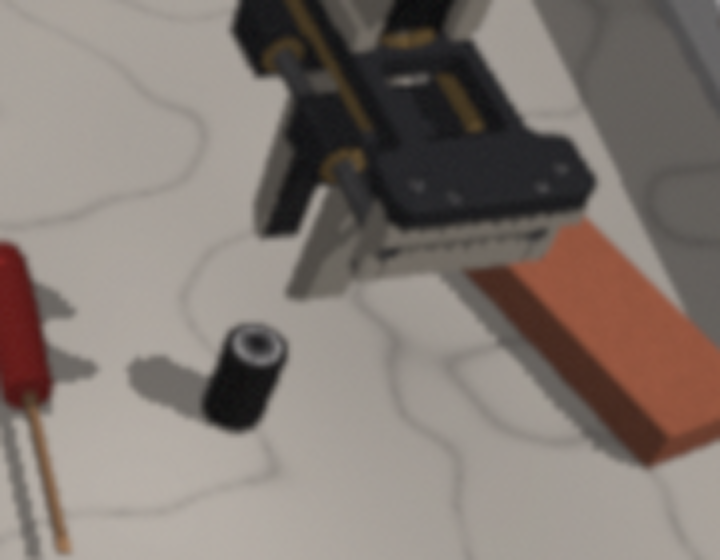

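```bash
python3 - <<'E'
from h import *
d=np.load('pics/s2.npy')
for u in (497,502):
  for v in range(170,177): print(u,v,world('scene',u,v,d[v,u]).round(3))
for v in range(153,160): print(488,v,world('scene',488,v,d[v,488]).round(3))
E
```

```text
497 170 [0.482 0.269 0.116]
497 171 [0.484 0.268 0.116]
497 172 [0.484 0.269 0.113]
497 173 [0.483 0.271 0.109]
497 174 [0.484 0.27  0.108]
497 175 [ 0.388  0.328 -0.002]
497 176 [0.394 0.325 0.003]
502 170 [0.483 0.276 0.116]
502 171 [0.484 0.277 0.115]
502 172 [0.482 0.278 0.111]
502 173 [0.483 0.278 0.11 ]
502 174 [0.483 0.279 0.107]
502 175 [0.392 0.335 0.003]
502 176 [ 0.392  0.336 -0.   ]
488 153 [0.442 0.265 0.113]
488 154 [0.44  0.267 0.109]
488 155 [0.442 0.267 0.108]
488 156 [0.439 0.269 0.103]
488 157 [0.441 0.269 0.102]
488 158 [0.441 0.269 0.1  ]
488 159 [0.439 0.271 0.096]
```

The tips don't drop when the jaws close; they just sit about 25 mm above the reported TCP height. The xy position agrees with the report. I'll reopen, descend to reported z 0.018, which is safe either way, and check again.

```bash
python3 -m pendant '[{"translation":[-1,0,0],"twist":[0,0,0],"grip":0.5},{"translation":[0,0,0],"twist":[0,0,0],"grip":0.5},{"translation":[0,0,0],"twist":[0,0,0],"grip":0.5},{"translation":[0,0,10],"twist":[0,0,0],"grip":0.5},{"translation":[0,0,12],"twist":[0,0,0],"grip":0.5},{"translation":[0,0,12],"twist":[0,0,0],"grip":0.5},{"translation":[0,0,10],"twist":[0,0,0],"grip":0.5},{"translation":[0,0,5],"twist":[0,0,0],"grip":0.5},{"translation":[0,0,2],"twist":[0,0,0],"grip":0.5},{"translation":[0,0,0],"twist":[0,0,0],"grip":0.5}]' 25; python3 go.py w28@0.013
python3 - <<'E'
from h import *
a,d=shot('scene','s3')
cv2.imwrite('pics/c5.png',cv2.resize(a[120:240,430:570,::-1],None,fx=5,fy=5,interpolation=cv2.INTER_CUBIC))
E
```

```text
t: 5.25
tool_pos: [0.452, 0.2714, 0.0134]
orientation: [-2.094, -2.338, 0.007]
force: [-0.4, -0.1, -0.3]
opening: 0.0695
w28@0.013 tool mm [0.4 1.6 0.4]
twist [-0.005  0.001  0.004] t 5.25 F [-0.4 -0.1 -0.3] op 0.0695 pos [0.452  0.2714 0.0134]
```

View pics/c5.png

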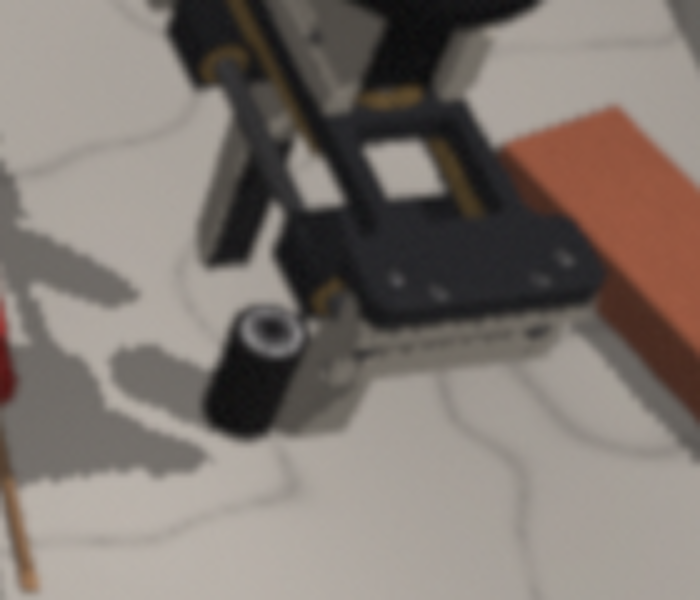

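```bash
python3 - <<'E'
from h import *
d=np.load('pics/s3.npy')
print('finger col 492,498')
for u in (490,494,498):
  for v in range(188,210,3): print(u,v,world('scene',u,v,d[v,u]).round(3))
print('wheel'); 
for u,v in((484,186),(479,198),(484,190),(474,200),(478,204)): print(u,v,world('scene',u,v,d[v,u]).round(3))
print('rear')
for u,v in((478,160),(478,165),(478,170),(474,170)): print(u,v,world('scene',u,v,d[v,u]).round(3))
E
```

```text
finger col 492,498
490 188 [0.458 0.284 0.044]
490 191 [0.463 0.283 0.043]
490 194 [0.494 0.267 0.072]
490 197 [0.497 0.268 0.068]
490 200 [0.5   0.268 0.064]
490 203 [0.503 0.268 0.06 ]
490 206 [0.503 0.27  0.052]
490 209 [0.47  0.293 0.001]
494 188 [0.497 0.267 0.09 ]
494 191 [0.536 0.246 0.129]
494 194 [0.538 0.247 0.125]
494 197 [0.504 0.27  0.076]
494 200 [0.503 0.273 0.067]
494 203 [0.503 0.275 0.059]
494 206 [0.502 0.278 0.05 ]
494 209 [0.47  0.3   0.001]
498 188 [0.542 0.247 0.143]
498 191 [0.542 0.249 0.136]
498 194 [0.542 0.251 0.129]
498 197 [0.505 0.276 0.077]
498 200 [0.503 0.279 0.067]
498 203 [0.502 0.282 0.058]
498 206 [0.501 0.285 0.049]
498 209 [0.47  0.308 0.   ]
wheel
484 186 [0.454 0.274 0.046]
479 198 [0.467 0.267 0.029]
484 190 [0.463 0.272 0.046]
474 200 [0.461 0.262 0.017]
478 204 [0.467 0.269 0.014]
rear
478 160 [0.418 0.265 0.072]
478 165 [0.417 0.269 0.059]
478 170 [0.417 0.272 0.046]
474 170 [0.418 0.265 0.048]
```

The depth checks out: table 0.000, wheel top 0.046. It puts the fingertips at z≈0.044 with TCP reported at 0.013, so the real tips sit about 30 mm above the report. I'll go down another 27 mm, which puts the tips near 0.017, then close.

```bash
python3 -m pendant '[{"translation":[0,2,8],"twist":[0,0,0],"grip":0.5},{"translation":[0,0,8],"twist":[0,0,0],"grip":0.5},{"translation":[0,0,6],"twist":[0,0,0],"grip":0.5},{"translation":[0,0,3],"twist":[0,0,0],"grip":0.5},{"translation":[0,0,0],"twist":[0,0,0],"grip":0.5},{"translation":[0,0,0],"twist":[0,0,0],"grip":-1},{"translation":[0,0,0],"twist":[0,0,0],"grip":-1},{"translation":[0,0,0],"twist":[0,0,0],"grip":-1},{"translation":[0,0,0],"twist":[0,0,0],"grip":-1},{"translation":[0,0,0],"twist":[0,0,0],"grip":-1}]' 25; python3 go.py w28@-0.013
```

```text
t: 6.3
tool_pos: [0.4558, 0.2725, -0.0117]
orientation: [-2.095, -2.34, 0.001]
force: [-0.3, 0.7, 1.1]
opening: 0.0343
w28@-0.013 tool mm [-0.2 -2.3  1.3]
twist [-0.001 -0.     0.004] t 6.3 F [-0.3  0.7  1.1] op 0.0343 pos [ 0.4558  0.2725 -0.0117]
```

```bash
python3 -m pendant '[{"translation":[0,0,0],"twist":[0,0,0],"grip":-1},{"translation":[0,0,0],"twist":[0,0,0],"grip":-1},{"translation":[0,0,0],"twist":[0,0,0],"grip":-1},{"translation":[0,0,0],"twist":[0,0,0],"grip":-1},{"translation":[0,0,-8],"twist":[0,0,0],"grip":-1},{"translation":[0,0,-15],"twist":[0,0,0],"grip":-1},{"translation":[0,0,-20],"twist":[0,0,0],"grip":-1},{"translation":[0,0,-20],"twist":[0,0,0],"grip":-1},{"translation":[0,0,-15],"twist":[0,0,0],"grip":-1},{"translation":[0,0,0],"twist":[0,0,0],"grip":-1}]' 25; python3 go.py m4@0.07
```

```text
t: 7.3
tool_pos: [0.4563, 0.2726, 0.0742]
orientation: [-2.095, -2.34, -0.001]
force: [0.7, 0.7, -0.8]
opening: 0.0278
m4@0.07 tool mm [-437.3  154.4    3.9]
twist [ 0.    -0.001  0.004] t 7.3 F [ 0.7  0.7 -0.8] op 0.0278 pos [0.4563 0.2726 0.0742]
```

```bash
python3 -m pendant '[{"translation":[-30,11,0],"twist":[0,0,0],"grip":-1},{"translation":[-46,16,0],"twist":[0,0,0],"grip":-1},{"translation":[-46,16,0],"twist":[0,0,0],"grip":-1},{"translation":[-46,16,0],"twist":[0,0,0],"grip":-1},{"translation":[-46,16,0],"twist":[0,0,0],"grip":-1},{"translation":[-46,16,0],"twist":[0,0,0],"grip":-1},{"translation":[-46,16,0],"twist":[0,0,0],"grip":-1},{"translation":[-46,16,0],"twist":[0,0,0],"grip":-1},{"translation":[-46,16,0],"twist":[0,0,0],"grip":-1},{"translation":[-30,11,0],"twist":[0,0,0],"grip":-1}]' 25; python3 go.py m4@0.07
```

```text
t: 8.3
tool_pos: [0.658, -0.144, 0.0752]
orientation: [2.085, 2.35, 0.009]
force: [-0.0, 0.3, 0.2]
opening: 0.0273
m4@0.07 tool mm [-0.9 -0.4  5.2]
twist [ 0.005 -0.004  0.013] t 8.3 F [-0.   0.3  0.2] op 0.0273 pos [ 0.658  -0.144   0.0752]
```

```bash
python3 -m pendant '[{"translation":[0,0,0],"twist":[0.005,-0.004,0.013],"grip":-1},{"translation":[0,0,15],"twist":[0,0,0],"grip":-1},{"translation":[0,0,18],"twist":[0,0,0],"grip":-1},{"translation":[0,0,18],"twist":[0,0,0],"grip":-1},{"translation":[0,0,10],"twist":[0,0,0],"grip":-1},{"translation":[0,0,4],"twist":[0,0,0],"grip":-1},{"translation":[0,0,0],"twist":[0,0,0],"grip":-1},{"translation":[0,0,0],"twist":[0,0,0],"grip":-1},{"translation":[0,0,0],"twist":[0,0,0],"grip":-1},{"translation":[0,0,0],"twist":[0,0,0],"grip":-1}]' 25; python3 go.py m4@0.000
python3 - <<'E'
from h import *
a,d=shot('scene','s4')
cv2.imwrite('pics/c6.png',cv2.resize(a[230:370,150:330,::-1],None,fx=4,fy=4,interpolation=cv2.INTER_CUBIC))
E
```

```text
t: 9.3
tool_pos: [0.6562, -0.1426, 0.004]
orientation: [-2.099, -2.334, 0.002]
force: [-1.1, -0.1, -1.3]
opening: 0.0272
m4@0.000 tool mm [-2.5  1.4  4. ]
twist [-0.003 -0.001  0.   ] t 9.3 F [-1.1 -0.1 -1.3] op 0.0272 pos [ 0.6562 -0.1426  0.004 ]
```

View pics/c6.png

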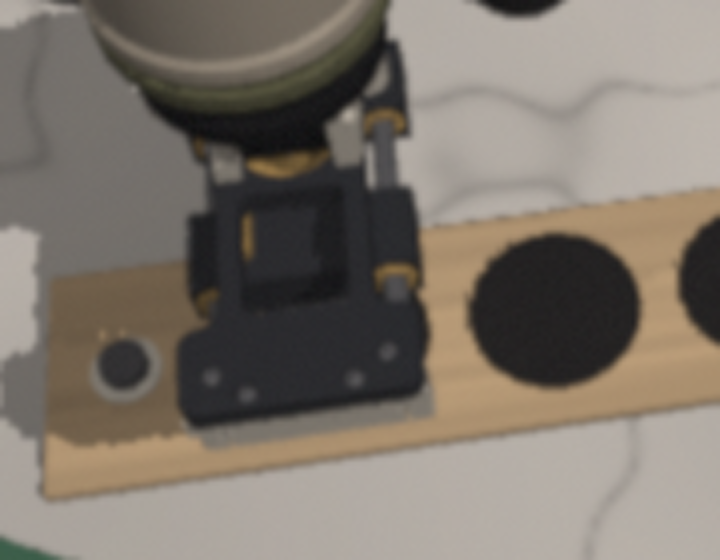

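The gripper hides the mark at crop (310,370), so I'll lower the last few millimetres, release and lift.

```bash
python3 -m pendant '[{"translation":[-2,1,2],"twist":[0,0,0],"grip":-1},{"translation":[0,0,2],"twist":[0,0,0],"grip":-1},{"translation":[0,0,0],"twist":[0,0,0],"grip":-1},{"translation":[0,0,0],"twist":[0,0,0],"grip":0.3},{"translation":[0,0,0],"twist":[0,0,0],"grip":0.3},{"translation":[0,0,0],"twist":[0,0,0],"grip":0.3},{"translation":[0,0,0],"twist":[0,0,0],"grip":0.3},{"translation":[0,0,-8],"twist":[0,0,0],"grip":0.3},{"translation":[0,0,-20],"twist":[0,0,0],"grip":0.3},{"translation":[0,0,-30],"twist":[0,0,0],"grip":0.3}]' 25; python3 go.py w38@0.07
```

```text
t: 10.35
tool_pos: [0.6548, -0.1443, 0.056]
orientation: [-2.096, -2.329, 0.007]
force: [1.5, -0.1, -0.1]
opening: 0.0602
w38@0.07 tool mm [ 253.7 -170.7  -11.6]
twist [-0.009 -0.003 -0.001] t 10.35 F [ 1.5 -0.1 -0.1] op 0.0602 pos [ 0.6548 -0.1443  0.056 ]
```

```bash
python3 -m pendant '[{"translation":[14,-10,-15],"twist":[0,0,0],"grip":0.6},{"translation":[34,-23,0],"twist":[0,0,0],"grip":0.6},{"translation":[34,-23,0],"twist":[0,0,0],"grip":0.6},{"translation":[34,-23,0],"twist":[0,0,0],"grip":0.6},{"translation":[34,-23,0],"twist":[0,0,0],"grip":0.6},{"translation":[34,-23,0],"twist":[0,0,0],"grip":0.6},{"translation":[34,-23,0],"twist":[0,0,0],"grip":0.6},{"translation":[26,-16,0],"twist":[0,0,0],"grip":0.6},{"translation":[10,-6,0],"twist":[0,0,0],"grip":0.6},{"translation":[0,0,0],"twist":[0,0,0],"grip":0.6}]' 25; python3 go.py w38@-0.012
python3 - <<'E'
from h import *
a,d=shot('scene','s5')
cv2.imwrite('pics/c7.png',cv2.resize(a[130:370,150:450,::-1],None,fx=2.5,fy=2.5,interpolation=cv2.INTER_CUBIC))
E
```

```text
t: 11.35
tool_pos: [0.4601, 0.0958, 0.0856]
orientation: [2.097, 2.326, 0.013]
force: [0.4, -0.7, 0.1]
opening: 0.0742
w38@-0.012 tool mm [-5.4 -3.5 97.6]
twist [ 0.013  0.002 -0.003] t 11.35 F [ 0.4 -0.7  0.1] op 0.0742 pos [0.4601 0.0958 0.0856]
```

View pics/c7.png

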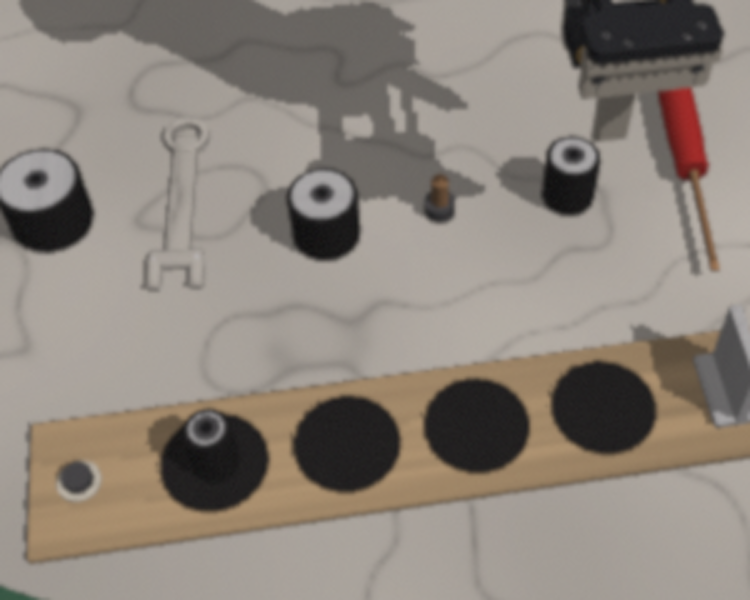

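Wheel 28 stands upright on the farthest mark, its top at crop (207,428) and the mark's centre at (215,462). I'll check that offset while descending on wheel 38.

```bash
python3 - <<'E'
from h import *
w=worldz('scene',150+207/2.5,130+428/2.5,.057); m=worldz('scene',150+215/2.5,130+462/2.5,.011)
print(w,m,(w-m)*1000)
E
python3 -m pendant '[{"translation":[-3,-2,0],"twist":[0.013,0.002,-0.003],"grip":0.6},{"translation":[-2,-1,15],"twist":[0,0,0],"grip":0.6},{"translation":[0,0,20],"twist":[0,0,0],"grip":0.6},{"translation":[0,0,20],"twist":[0,0,0],"grip":0.6},{"translation":[0,0,20],"twist":[0,0,0],"grip":0.6},{"translation":[0,0,12],"twist":[0,0,0],"grip":0.6},{"translation":[0,0,5],"twist":[0,0,0],"grip":0.6},{"translation":[0,0,1],"twist":[0,0,0],"grip":0.6},{"translation":[0,0,0],"twist":[0,0,0],"grip":0.6},{"translation":[0,0,0],"twist":[0,0,0],"grip":0.6}]' 25; python3 go.py w38@-0.012
```

```text
[ 0.66058829 -0.14160628  0.057     ] [ 0.65885566 -0.14360391  0.011     ] [ 1.73262125  1.99762917 46.        ]
t: 12.4
tool_pos: [0.4679, 0.0799, -0.0067]
orientation: [2.109, 2.323, 0.001]
force: [0.1, 0.5, -0.3]
opening: 0.0743
w38@-0.012 tool mm [11.  -8.4  5.2]
twist [ 0.003  0.003 -0.009] t 12.4 F [ 0.1  0.5 -0.3] op 0.0743 pos [ 0.4679  0.0799 -0.0067]
```

Wheel 28 is 2–3 mm off its mark's centre, which is good enough. The tool drifted about 11 mm on the way down without touching anything (force ≈ 0), so I'll correct that and then close.

```bash
python3 -m pendant '[{"translation":[6,-5,2],"twist":[0,0,0],"grip":0.6},{"translation":[5,-3,2],"twist":[0,0,0],"grip":0.6},{"translation":[0,0,1],"twist":[0,0,0],"grip":0.6},{"translation":[0,0,0],"twist":[0,0,0],"grip":0.6},{"translation":[0,0,0],"twist":[0,0,0],"grip":0.6},{"translation":[0,0,0],"twist":[0,0,0],"grip":0.6},{"translation":[0,0,0],"twist":[0,0,0],"grip":0.6},{"translation":[0,0,0],"twist":[0,0,0],"grip":0.6},{"translation":[0,0,0],"twist":[0,0,0],"grip":0.6},{"translation":[0,0,0],"twist":[0,0,0],"grip":0.6}]' 25; python3 go.py w38@-0.012
```

```text
t: 13.4
tool_pos: [0.46, 0.0916, -0.0098]
orientation: [2.105, 2.322, 0.006]
force: [-0.8, -0.1, -0.3]
opening: 0.0744
w38@-0.012 tool mm [-1.5 -1.6  2.2]
twist [ 0.008  0.003 -0.008] t 13.4 F [-0.8 -0.1 -0.3] op 0.0744 pos [ 0.46    0.0916 -0.0098]
```

```bash
python3 -m pendant '[{"translation":[-1,-1,1],"twist":[0.008,0.003,-0.008],"grip":-1},{"translation":[0,0,0],"twist":[0,0,0],"grip":-1},{"translation":[0,0,0],"twist":[0,0,0],"grip":-1},{"translation":[0,0,0],"twist":[0,0,0],"grip":-1},{"translation":[0,0,0],"twist":[0,0,0],"grip":-1},{"translation":[0,0,0],"twist":[0,0,0],"grip":-1},{"translation":[0,0,0],"twist":[0,0,0],"grip":-1},{"translation":[0,0,0],"twist":[0,0,0],"grip":-1},{"translation":[0,0,0],"twist":[0,0,0],"grip":-1},{"translation":[0,0,0],"twist":[0,0,0],"grip":-1}]' 30; python3 go.py w38@-0.012 m3@0.07
```

```text
t: 14.4
tool_pos: [0.4589, 0.0903, -0.011]
orientation: [-2.099, -2.336, 0.001]
force: [-0.5, -0.8, 0.6]
opening: 0.0376
w38@-0.012 tool mm [-0.2 -0.5  1. ]
m3@0.07 tool mm [-175.4  172.3  -81.3]
twist [-0.001 -0.001  0.   ] t 14.4 F [-0.5 -0.8  0.6] op 0.0376 pos [ 0.4589  0.0903 -0.011 ]
```

```bash
python3 -m pendant '[{"translation":[0,0,-15],"twist":[0,0,0],"grip":-1},{"translation":[0,0,-30],"twist":[0,0,0],"grip":-1},{"translation":[-5,5,-30],"twist":[0,0,0],"grip":-1},{"translation":[-28,27,0],"twist":[0,0,0],"grip":-1},{"translation":[-32,32,0],"twist":[0,0,0],"grip":-1},{"translation":[-32,32,0],"twist":[0,0,0],"grip":-1},{"translation":[-32,32,0],"twist":[0,0,0],"grip":-1},{"translation":[-28,27,0],"twist":[0,0,0],"grip":-1},{"translation":[-12,12,0],"twist":[0,0,0],"grip":-1},{"translation":[0,0,0],"twist":[0,0,0],"grip":-1}]' 30; python3 go.py m3@0.003
```

```text
t: 15.4
tool_pos: [0.6478, -0.0653, 0.0634]
orientation: [-2.095, -2.337, 0.004]
force: [-0.5, -0.1, -0.6]
opening: 0.0375
m3@0.003 tool mm [-0.7  1.4 60.4]
twist [-0.004 -0.001  0.003] t 15.4 F [-0.5 -0.1 -0.6] op 0.0375 pos [ 0.6478 -0.0653  0.0634]
```

```bash
python3 -m pendant '[{"translation":[0,1,0],"twist":[-0.004,-0.001,0.003],"grip":-1},{"translation":[0,0,12],"twist":[0,0,0],"grip":-1},{"translation":[0,0,18],"twist":[0,0,0],"grip":-1},{"translation":[0,0,15],"twist":[0,0,0],"grip":-1},{"translation":[0,0,8],"twist":[0,0,0],"grip":-1},{"translation":[0,0,4],"twist":[0,0,0],"grip":-1},{"translation":[0,0,0],"twist":[0,0,0],"grip":-1},{"translation":[0,0,0],"twist":[0,0,0],"grip":-1},{"translation":[0,0,0],"twist":[0,0,0],"grip":-1},{"translation":[0,0,0],"twist":[0,0,0],"grip":-1}]' 30; python3 go.py m3@0.000
```

```text
t: 16.4
tool_pos: [0.6446, -0.0602, 0.0018]
orientation: [-2.094, -2.338, 0.001]
force: [-0.0, -0.3, -0.5]
opening: 0.0374
m3@0.000 tool mm [-6.1  3.8  1.8]
twist [-0.002 -0.002  0.004] t 16.4 F [-0.  -0.3 -0.5] op 0.0374 pos [ 0.6446 -0.0602  0.0018]
```

```bash
python3 -m pendant '[{"translation":[-3,2,0],"twist":[0,0,0],"grip":-1},{"translation":[-3,2,0],"twist":[0,0,0],"grip":-1},{"translation":[0,0,1],"twist":[0,0,0],"grip":-1},{"translation":[0,0,1],"twist":[0,0,0],"grip":0.5},{"translation":[0,0,0],"twist":[0,0,0],"grip":0.5},{"translation":[0,0,0],"twist":[0,0,0],"grip":0.5},{"translation":[0,0,0],"twist":[0,0,0],"grip":0.5},{"translation":[0,0,-8],"twist":[0,0,0],"grip":0.5},{"translation":[0,0,-20],"twist":[0,0,0],"grip":0.5},{"translation":[0,0,-30],"twist":[0,0,0],"grip":0.5}]' 30; python3 go.py m3@0.05 w48@0.075
```

```text
t: 17.4
tool_pos: [0.6471, -0.0661, 0.0564]
orientation: [-2.091, -2.334, 0.006]
force: [0.1, 0.2, -0.2]
opening: 0.0696
m3@0.05 tool mm [0.1 2.  6.3]
w48@0.075 tool mm [   6.2 -165.1  -17.2]
twist [-0.008 -0.003  0.004] t 17.4 F [ 0.1  0.2 -0.2] op 0.0696 pos [ 0.6471 -0.0661  0.0564]
```

```bash
python3 -m pendant '[{"translation":[0,0,-18],"twist":[-0.008,-0.003,0.004],"grip":0.85},{"translation":[1,-20,0],"twist":[0,0,0],"grip":0.85},{"translation":[1,-35,0],"twist":[0,0,0],"grip":0.85},{"translation":[1,-35,0],"twist":[0,0,0],"grip":0.85},{"translation":[1,-35,0],"twist":[0,0,0],"grip":0.85},{"translation":[1,-25,0],"twist":[0,0,0],"grip":0.85},{"translation":[0,-12,0],"twist":[0,0,0],"grip":0.85},{"translation":[0,-4,0],"twist":[0,0,0],"grip":0.85},{"translation":[0,0,0],"twist":[0,0,0],"grip":0.85},{"translation":[0,0,0],"twist":[0,0,0],"grip":0.85}]' 30; python3 go.py w48@-0.012
```

```text
t: 18.4
tool_pos: [0.4833, -0.0796, 0.085]
orientation: [2.089, 2.32, 0.018]
force: [-0.3, -0.6, 0.9]
opening: 0.0859
w48@-0.012 tool mm [ 2.4 -2.7 97. ]
twist [ 0.022  0.007 -0.001] t 18.4 F [-0.3 -0.6  0.9] op 0.0859 pos [ 0.4833 -0.0796  0.085 ]
```

```bash
python3 - <<'E'
from h import *
a,d=shot('scene','s6')
cv2.imwrite('pics/c8.png',cv2.resize(a[130:370,150:450,::-1],None,fx=2.5,fy=2.5,interpolation=cv2.INTER_CUBIC))
E
```

```text
(no output)
```

View pics/c8.png

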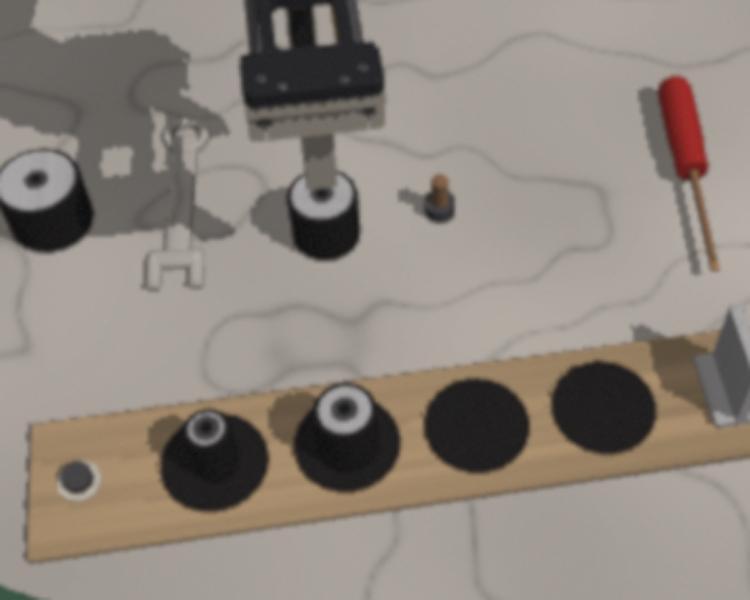

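Wheels 28 and 38 stand on the two farthest marks, with tops at crop (207,428) and (345,409). Next is wheel 48: straighten up, then descend with a settle and correction.

```bash
python3 -m pendant '[{"translation":[2,-2,0],"twist":[0.022,0.007,0],"grip":0.85},{"translation":[0,0,0],"twist":[0,0,0],"grip":0.85},{"translation":[0,0,15],"twist":[0,0,0],"grip":0.85},{"translation":[0,0,22],"twist":[0,0,0],"grip":0.85},{"translation":[0,0,20],"twist":[0,0,0],"grip":0.85},{"translation":[0,0,18],"twist":[0,0,0],"grip":0.85},{"translation":[0,0,10],"twist":[0,0,0],"grip":0.85},{"translation":[0,0,5],"twist":[0,0,0],"grip":0.85},{"translation":[0,0,0],"twist":[0,0,0],"grip":0.85},{"translation":[0,0,0],"twist":[0,0,0],"grip":0.85}]' 30; python3 go.py w48@-0.012
```

```text
t: 19.45
tool_pos: [0.4818, -0.0769, -0.0134]
orientation: [-2.098, -2.333, 0.004]
force: [0.3, 0.1, -0.4]
opening: 0.086
w48@-0.012 tool mm [-1.1  0.6 -1.4]
twist [-0.005 -0.001  0.   ] t 19.45 F [ 0.3  0.1 -0.4] op 0.086 pos [ 0.4818 -0.0769 -0.0134]
```

```bash
python3 -m pendant '[{"translation":[-1,0,-2],"twist":[0,0,0],"grip":-1},{"translation":[0,0,0],"twist":[0,0,0],"grip":-1},{"translation":[0,0,0],"twist":[0,0,0],"grip":-1},{"translation":[0,0,0],"twist":[0,0,0],"grip":-1},{"translation":[0,0,0],"twist":[0,0,0],"grip":-1},{"translation":[0,0,0],"twist":[0,0,0],"grip":-1},{"translation":[0,0,0],"twist":[0,0,0],"grip":-1},{"translation":[0,0,0],"twist":[0,0,0],"grip":-1},{"translation":[0,0,0],"twist":[0,0,0],"grip":-1},{"translation":[0,0,0],"twist":[0,0,0],"grip":-1}]' 35; python3 go.py w48@-0.012 m2@0.07
```

```text
t: 20.45
tool_pos: [0.4847, -0.0788, -0.0079]
orientation: [2.1, 2.335, 0.0]
force: [-0.3, -0.6, -0.4]
opening: 0.0476
w48@-0.012 tool mm [ 1.  -2.1  4.1]
m2@0.07 tool mm [ 74.9 164.9 -77.9]
twist [0.001 0.001 0.   ] t 20.45 F [-0.3 -0.6 -0.4] op 0.0476 pos [ 0.4847 -0.0788 -0.0079]
```

```bash
python3 -m pendant '[{"translation":[0,0,-15],"twist":[0,0,0],"grip":-1},{"translation":[0,0,-30],"twist":[0,0,0],"grip":-1},{"translation":[2,4,-30],"twist":[0,0,0],"grip":-1},{"translation":[12,26,0],"twist":[0,0,0],"grip":-1},{"translation":[15,33,0],"twist":[0,0,0],"grip":-1},{"translation":[15,33,0],"twist":[0,0,0],"grip":-1},{"translation":[14,32,0],"twist":[0,0,0],"grip":-1},{"translation":[10,22,0],"twist":[0,0,0],"grip":-1},{"translation":[5,10,0],"twist":[0,0,0],"grip":-1},{"translation":[0,0,0],"twist":[0,0,0],"grip":-1}]' 35; python3 go.py m2@0.005
```

```text
t: 21.45
tool_pos: [0.6391, 0.0148, 0.0664]
orientation: [-2.1, -2.332, 0.003]
force: [0.4, -0.1, -1.1]
opening: 0.0475
m2@0.005 tool mm [-1.9  1.6 61.4]
twist [-0.004 -0.001 -0.002] t 21.45 F [ 0.4 -0.1 -1.1] op 0.0475 pos [0.6391 0.0148 0.0664]
```

```bash
python3 -m pendant '[{"translation":[-2,1,0],"twist":[-0.004,-0.001,0],"grip":-1},{"translation":[0,0,12],"twist":[0,0,0],"grip":-1},{"translation":[0,0,18],"twist":[0,0,0],"grip":-1},{"translation":[0,0,15],"twist":[0,0,0],"grip":-1},{"translation":[0,0,8],"twist":[0,0,0],"grip":-1},{"translation":[0,0,4],"twist":[0,0,0],"grip":-1},{"translation":[0,0,0],"twist":[0,0,0],"grip":-1},{"translation":[0,0,0],"twist":[0,0,0],"grip":-1},{"translation":[0,0,0],"twist":[0,0,0],"grip":-1},{"translation":[0,0,0],"twist":[0,0,0],"grip":-1}]' 35; python3 go.py m2@0.003
```

```text
t: 22.45
tool_pos: [0.6367, 0.01, 0.0047]
orientation: [-2.105, -2.331, 0.003]
force: [0.1, -0.7, -1.9]
opening: 0.0475
m2@0.003 tool mm [2.8 4.3 1.7]
twist [-0.002  0.    -0.004] t 22.45 F [ 0.1 -0.7 -1.9] op 0.0475 pos [0.6367 0.01   0.0047]
```

```bash
python3 -m pendant '[{"translation":[2,2,0],"twist":[0,0,0],"grip":-1},{"translation":[1,2,0],"twist":[0,0,0],"grip":-1},{"translation":[0,0,1],"twist":[0,0,0],"grip":-1},{"translation":[0,0,1],"twist":[0,0,0],"grip":0.7},{"translation":[0,0,0],"twist":[0,0,0],"grip":0.7},{"translation":[0,0,0],"twist":[0,0,0],"grip":0.7},{"translation":[0,0,0],"twist":[0,0,0],"grip":0.7},{"translation":[0,0,-8],"twist":[0,0,0],"grip":0.7},{"translation":[0,0,-20],"twist":[0,0,0],"grip":0.7},{"translation":[0,0,-30],"twist":[0,0,0],"grip":0.7}]' 35; python3 go.py m2@0.05 w58@0.075
```

```text
t: 23.45
tool_pos: [0.6383, 0.014, 0.0595]
orientation: [-2.101, -2.328, 0.008]
force: [0.4, 0.3, -0.8]
opening: 0.079
m2@0.05 tool mm [-1.   2.3  9.5]
w58@0.075 tool mm [-262.2 -207.3  -14. ]
twist [-0.008 -0.001 -0.004] t 23.45 F [ 0.4  0.3 -0.8] op 0.079 pos [0.6383 0.014  0.0595]
```

```bash
python3 -m pendant '[{"translation":[0,0,-18],"twist":[-0.008,-0.001,-0.004],"grip":1},{"translation":[-22,-17,0],"twist":[0,0,0],"grip":1},{"translation":[-37,-29,0],"twist":[0,0,0],"grip":1},{"translation":[-37,-29,0],"twist":[0,0,0],"grip":1},{"translation":[-37,-29,0],"twist":[0,0,0],"grip":1},{"translation":[-37,-29,0],"twist":[0,0,0],"grip":1},{"translation":[-37,-29,0],"twist":[0,0,0],"grip":1},{"translation":[-34,-28,0],"twist":[0,0,0],"grip":1},{"translation":[-18,-15,0],"twist":[0,0,0],"grip":1},{"translation":[-5,-4,0],"twist":[0,0,0],"grip":1}]' 35; python3 go.py w58@-0.01
```

```text
t: 24.45
tool_pos: [0.4602, -0.2807, 0.0899]
orientation: [2.078, 2.326, 0.017]
force: [0.7, 0.5, -0.0]
opening: 0.0933
w58@-0.01 tool mm [13.7 -2.1 99.7]
twist [0.023 0.009 0.007] t 24.45 F [ 0.7  0.5 -0. ] op 0.0933 pos [ 0.4602 -0.2807  0.0899]
```

```bash
python3 - <<'E'
from h import *
a,d=shot('scene','s7')
cv2.imwrite('pics/c9.png',cv2.resize(a[110:370,120:450,::-1],None,fx=2.3,fy=2.3,interpolation=cv2.INTER_CUBIC))
E
```

```text
(no output)
```

View pics/c9.png

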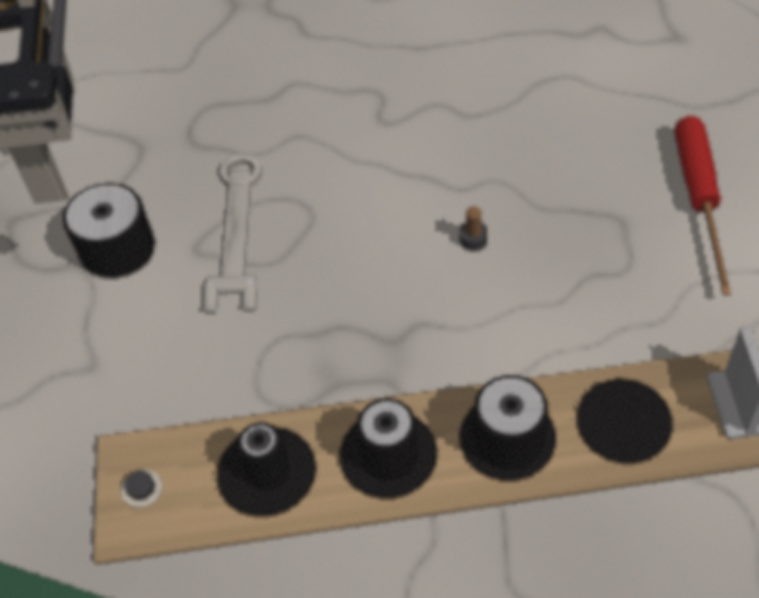

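Three wheels stand in order on the marks, with tops at crop (259,439), (386,422) and (512,404). Now I'll centre over wheel 58 and straighten up before descending.

```bash
python3 -m pendant '[{"translation":[7,-1,0],"twist":[0.023,0.009,0.007],"grip":1},{"translation":[6,0,0],"twist":[0,0,0],"grip":1},{"translation":[0,0,15],"twist":[0,0,0],"grip":1},{"translation":[0,0,15],"twist":[0,0,0],"grip":1},{"translation":[0,0,5],"twist":[0,0,0],"grip":1},{"translation":[0,0,0],"twist":[0,0,0],"grip":1},{"translation":[0,0,0],"twist":[0,0,0],"grip":1},{"translation":[0,0,0],"twist":[0,0,0],"grip":1},{"translation":[0,0,0],"twist":[0,0,0],"grip":1},{"translation":[0,0,0],"twist":[0,0,0],"grip":1}]' 35; python3 go.py w58@-0.01
```

```text
t: 25.5
tool_pos: [0.4602, -0.2616, 0.0509]
orientation: [-2.093, -2.339, -0.0]
force: [-0.2, 0.1, -0.5]
opening: 0.0926
w58@-0.01 tool mm [-6.4 -1.7 60.8]
twist [-0.002 -0.002  0.005] t 25.5 F [-0.2  0.1 -0.5] op 0.0926 pos [ 0.4602 -0.2616  0.0509]
```

```bash
python3 -m pendant '[{"translation":[-3,-1,0],"twist":[0,0,0.004],"grip":1},{"translation":[-3,0,0],"twist":[0,0,0],"grip":1},{"translation":[0,0,10],"twist":[0,0,0],"grip":1},{"translation":[0,0,18],"twist":[0,0,0],"grip":1},{"translation":[0,0,16],"twist":[0,0,0],"grip":1},{"translation":[0,0,10],"twist":[0,0,0],"grip":1},{"translation":[0,0,4],"twist":[0,0,0],"grip":1},{"translation":[0,0,0],"twist":[0,0,0],"grip":1},{"translation":[0,0,0],"twist":[0,0,0],"grip":1},{"translation":[0,0,0],"twist":[0,0,0],"grip":1}]' 35; python3 go.py w58@-0.01
```

```text
t: 26.5
tool_pos: [0.4606, -0.2698, -0.0092]
orientation: [2.101, 2.335, 0.001]
force: [0.2, -0.5, -0.4]
opening: 0.0932
w58@-0.01 tool mm [ 2.  -1.4  0.8]
twist [ 0.    -0.    -0.001] t 26.5 F [ 0.2 -0.5 -0.4] op 0.0932 pos [ 0.4606 -0.2698 -0.0092]
```

```bash
python3 -m pendant '[{"translation":[2,-1,0],"twist":[0,0,0],"grip":-1},{"translation":[0,0,0],"twist":[0,0,0],"grip":-1},{"translation":[0,0,0],"twist":[0,0,0],"grip":-1},{"translation":[0,0,0],"twist":[0,0,0],"grip":-1},{"translation":[0,0,0],"twist":[0,0,0],"grip":-1},{"translation":[0,0,0],"twist":[0,0,0],"grip":-1},{"translation":[0,0,0],"twist":[0,0,0],"grip":-1},{"translation":[0,0,0],"twist":[0,0,0],"grip":-1},{"translation":[0,0,0],"twist":[0,0,0],"grip":-1},{"translation":[0,0,0],"twist":[0,0,0],"grip":-1}]' 40; python3 go.py w58@-0.01 m1@0.09
```

```text
t: 27.5
tool_pos: [0.4608, -0.2687, -0.007]
orientation: [2.098, 2.333, 0.001]
force: [-0.0, 0.7, 1.0]
opening: 0.0573
w58@-0.01 tool mm [ 0.9 -1.7  2.9]
m1@0.09 tool mm [341.4 209.2 -97.2]
twist [ 0.003  0.002 -0.   ] t 27.5 F [-0.   0.7  1. ] op 0.0573 pos [ 0.4608 -0.2687 -0.007 ]
```

```bash
python3 -m pendant '[{"translation":[0,0,-15],"twist":[0,0,0],"grip":-1},{"translation":[0,0,-30],"twist":[0,0,0],"grip":-1},{"translation":[0,0,-30],"twist":[0,0,0],"grip":-1},{"translation":[4,2,-18],"twist":[0,0,0],"grip":-1},{"translation":[22,14,0],"twist":[0,0,0],"grip":-1},{"translation":[35,21,0],"twist":[0,0,0],"grip":-1},{"translation":[35,21,0],"twist":[0,0,0],"grip":-1},{"translation":[35,21,0],"twist":[0,0,0],"grip":-1},{"translation":[20,12,0],"twist":[0,0,0],"grip":-1},{"translation":[0,0,0],"twist":[0,0,0],"grip":-1}]' 40; python3 go.py m1@0.09
```

```text
t: 28.5
tool_pos: [0.5365, -0.1035, 0.0975]
orientation: [2.103, 2.328, 0.004]
force: [-0.7, 0.6, -2.2]
opening: 0.0576
m1@0.09 tool mm [185.8 115.4   7.8]
twist [ 0.005  0.002 -0.005] t 28.5 F [-0.7  0.6 -2.2] op 0.0576 pos [ 0.5365 -0.1035  0.0975]
```

```bash
python3 -m pendant '[{"translation":[10,6,0],"twist":[0.005,0.002,-0.005],"grip":-1},{"translation":[25,16,0],"twist":[0,0,0],"grip":-1},{"translation":[35,22,0],"twist":[0,0,0],"grip":-1},{"translation":[35,22,0],"twist":[0,0,0],"grip":-1},{"translation":[35,22,0],"twist":[0,0,0],"grip":-1},{"translation":[25,15,0],"twist":[0,0,0],"grip":-1},{"translation":[12,7,0],"twist":[0,0,0],"grip":-1},{"translation":[4,3,0],"twist":[0,0,0],"grip":-1},{"translation":[0,0,0],"twist":[0,0,0],"grip":-1},{"translation":[0,0,0],"twist":[0,0,0],"grip":-1}]' 40; python3 go.py m1@0.006
```

```text
t: 29.5
tool_pos: [0.6321, 0.0888, 0.0995]
orientation: [-2.109, -2.327, 0.007]
force: [-0.5, 0.4, -2.5]
opening: 0.0574
m1@0.006 tool mm [ 4.4  1.1 93.5]
twist [-0.004  0.002 -0.008] t 29.5 F [-0.5  0.4 -2.5] op 0.0574 pos [0.6321 0.0888 0.0995]
```

```bash
python3 -m pendant '[{"translation":[2,1,0],"twist":[-0.004,0.002,-0.008],"grip":-1},{"translation":[2,0,12],"twist":[0,0,0],"grip":-1},{"translation":[0,0,20],"twist":[0,0,0],"grip":-1},{"translation":[0,0,20],"twist":[0,0,0],"grip":-1},{"translation":[0,0,18],"twist":[0,0,0],"grip":-1},{"translation":[0,0,10],"twist":[0,0,0],"grip":-1},{"translation":[0,0,5],"twist":[0,0,0],"grip":-1},{"translation":[0,0,2],"twist":[0,0,0],"grip":-1},{"translation":[0,0,0],"twist":[0,0,0],"grip":-1},{"translation":[0,0,0],"twist":[0,0,0],"grip":-1}]' 40; python3 go.py m1@0.005
```

```text
t: 30.5
tool_pos: [0.6316, 0.0868, 0.0078]
orientation: [2.107, 2.328, -0.0]
force: [0.9, 0.0, -2.1]
opening: 0.0575
m1@0.005 tool mm [6.1 1.5 2.8]
twist [ 0.001  0.001 -0.006] t 30.5 F [ 0.9  0.  -2.1] op 0.0575 pos [0.6316 0.0868 0.0078]
```

```bash
python3 -m pendant '[{"translation":[3,1,0],"twist":[0,0,0],"grip":-1},{"translation":[3,0,1],"twist":[0,0,0],"grip":-1},{"translation":[0,0,1],"twist":[0,0,0],"grip":-1},{"translation":[0,0,1],"twist":[0,0,0],"grip":1},{"translation":[0,0,0],"twist":[0,0,0],"grip":1},{"translation":[0,0,0],"twist":[0,0,0],"grip":1},{"translation":[0,0,0],"twist":[0,0,0],"grip":1},{"translation":[0,0,-8],"twist":[0,0,0],"grip":1},{"translation":[0,0,-20],"twist":[0,0,0],"grip":1},{"translation":[0,0,-30],"twist":[0,0,0],"grip":1}]' 40; python3 go.py m1@0.05
python3 -m pendant '[{"translation":[0,0,-30],"twist":[0,0,0],"grip":1},{"translation":[0,-30,-20],"twist":[0,0,0],"grip":1},{"translation":[0,-40,0],"twist":[0,0,0],"grip":1},{"translation":[0,-40,0],"twist":[0,0,0],"grip":1},{"translation":[0,-40,0],"twist":[0,0,0],"grip":1},{"translation":[0,-30,0],"twist":[0,0,0],"grip":1},{"translation":[0,-10,0],"twist":[0,0,0],"grip":1},{"translation":[0,0,0],"twist":[0,0,0],"grip":1},{"translation":[0,0,0],"twist":[0,0,0],"grip":1},{"translation":[0,0,0],"twist":[0,0,0],"grip":1}]'
python3 - <<'E'
from h import *
a,d=shot('scene','s8'); b,e=shot('top','t8')
A=cv2.resize(a[235:365,150:480],(790,311),interpolation=cv2.INTER_CUBIC); B=cv2.resize(b[140:258,190:470],(680,287),interpolation=cv2.INTER_CUBIC)
B=cv2.copyMakeBorder(B,0,0,0,110,cv2.BORDER_CONSTANT); cv2.imwrite('pics/c10.png',np.vstack([A,B])[:,:,::-1])
E
```

```text
t: 31.5
tool_pos: [0.6311, 0.0936, 0.064]
orientation: [-2.108, -2.33, 0.002]
force: [-0.8, -0.7, 0.5]
opening: 0.0929
m1@0.05 tool mm [-0.7  1.4 14. ]
twist [-0.001  0.001 -0.006] t 31.5 F [-0.8 -0.7  0.5] op 0.0929 pos [0.6311 0.0936 0.064 ]
t: 32.5
tool_pos: [0.443, 0.074, 0.1276]
orientation: [2.099, 2.318, 0.021]
force: [-0.8, -0.3, -0.2]
opening: 0.0926
```

View pics/c10.png

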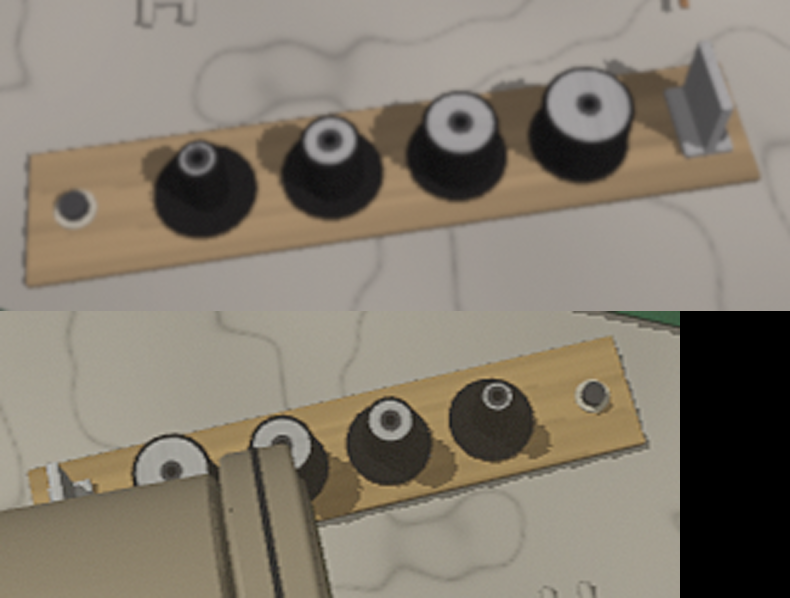

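```bash
python3 - <<'E'
from h import *
S=dict(w28=(198,156,-1,'m4'),w38=(330,141,0,'m3'),w48=(460,121,0,'m2'),w58=(589,103,0,'m1'))
m=dict(m1=(392,293),m2=(341,300),m3=(289,307),m4=(236,315))
for k,(u,v,_,q) in S.items():
    print(k,((worldz('scene',150+u/2.394,235+v/2.394,.057)-worldz('scene',*m[q],.011))*1000).round(1)[:2])
for k,u,v,q in(('w28',497,395,(392,184)),('w38',390,420,(350,194)),('w58',171,470,(265,214))):
    print('top',k,((worldz('top',190+u/2.43,140+v/2.43-0 if 0 else 140+(v-311)/2.43,.057)-worldz('top',*q,.011))*1000).round(1)[:2])
E
```

```text
w28 [-0.3  1.8]
w38 [2.9 0.7]
w48 [1.  0.1]
w58 [0.5 0.5]
top w28 [1.7 1.9]
top w38 [2.1 1.3]
top w58 [2.9 1.9]
```

All four wheels are within about 4 mm of their mark centres in both views, upright and in order. The gripper is well clear, so I'm handing the job in.

```bash
python3 -c "
from plant import robot
print(robot.close_job(), robot.read_state()['t'])"
```

```text
the job is handed in; nothing more can be done
the job is handed in; nothing more can be done
```

All four wheels stand upright on the strip, largest next to the end stop: 58, 48, 38, then 28 mm. I let go of each one, moved the arm clear, and handed the job in at about 33 s.

- **Last position checks:** The scene camera puts every wheel within about 3 mm of its mark's centre. The top camera puts wheels 28, 38 and 58 within about 3.5 mm. Wheel 48 was partly hidden by the arm in that view, so only the scene camera measured it.
- **Camera disagreement:** The two cameras differed by 3–4 mm in absolute position, so I used their average to aim.
- **Fingertip height:** Camera depth put the fingertips about 30 mm above the reported tool height. I set the grasp heights from depth, which is why the reported height went slightly negative at the picks; the readings at the end of each move showed no contact there.
- **Drift:** The tool drifted up to 11 mm on some moves, with no contact force. I corrected it before each grip and release.
- **Force:** The force readings, taken at the end of each move, stayed under 3 N.

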